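Stow the screwdriver and tweezers in the tool tray and lock the keeper

TASK

Lay the screwdriver and the tweezers flat in their own compartments of the grey tool tray: the screwdriver in the stepped one, with its blade in the narrow part, and the tweezers in the plain straight one, either way round. Once both lie fully down, turn the black knob on the tray clockwise to its stop, so that the metal keeper bar lies across both tools. Leave the other things on the bench where they are.

Things in the scene. Friction and masses are not known exactly. Their poses are not given: they have to be found in the camera images.
- tray: Grey plastic tool tray with white floors, fixed to the bench, 195 mm (its x, -100 to +95) by 160 mm (y), origin at bench level, z up. Compartment floors at z = 8 mm, walls up to 16 mm. Two compartments lie along x, one each side of the knob. A finger groove, floor also at z = 8 mm, crosses the whole tray from x = 10 to 54 mm, open at both sides: fingers can go down beside a tool there.
- driver_seat (a point): Where driver_grip is when the screwdriver lies fully down: (32, 45, 13.5) mm in the tray's frame, at the finger groove's centre; axes as the tray's. The screwdriver compartment is centred on tray y = 45 mm: 18 mm wide from x = -13 to 80 mm (handle), 10 mm wide from x = -70 to -13 mm (blade).
- tweezers_seat (a point): Where tweezers_mid is when the tweezers lie fully down: (12, -45, 13) mm in the tray's frame; axes as the tray's. The compartment, centred on tray y = -45 mm, is 18 mm wide from x = -54 to 80 mm. A grip 20 mm from the tweezers' middle, on the tray's +x side, comes down at the finger groove's centre.
- keeper (a joint): Angle of the keeper, rad. 0 = bar along the tray's x axis (open); it grows as the keeper turns clockwise seen from above, to a stop at 1.45 (bar across both compartments). It starts between 0 and 0.2, is stiff (about 0.05 N m) and stays where it is left.
- keeper_knob (a point): Centre of the keeper's grip, on its upright axis, at (-40, 0, 47) mm in the tray's frame; x points along the bar and turns with it. The grip is a black upright wing, 44 mm long along the bar, 12 mm wide, 31 to 57 mm above the bench. The aluminium bar below, 116 x 12 mm, 23 to 27 mm above the bench, passes over tools that lie fully down.
- driver: Small screwdriver lying on the bench, 138 mm long along its y axis (handle toward +y, blade toward -y), origin at mid-length under its underside, 30 g. Handle blue, about 12 mm thick, from y = -14 to +69 mm; blade about 4 mm thick from y = -69 to -14 mm, held clear of the bench by the handle.
- driver_grip (a point): Point on the axis of the handle, at (0, 27, 6.5) mm in the driver's frame, near its centre of mass: a good place to grip, fingers across x.
- driver_tip (a point): Tip of the blade, at (0, -68, 6.5) mm in the driver's frame.
- tweezers: Steel tweezers lying on their side, rigid, 124 mm long along their y axis, 12 mm wide along x, 10 mm high, origin at mid-length at the underside, 22 g.
- tweezers_mid (a point): Middle of the tweezers, 5 mm above the underside (0, 0, 5 mm in their frame).
- mailer: Bystander, leave it: cream flat slide mailer 32 x 82 x 9 mm, origin at the centre of its underside.
- filter_case: Bystander, leave it: flat grey-green case 64 x 62 x 18 mm, origin at the centre of its underside.
- pen: Bystander, leave it: slim white pen 145 mm long along its y, origin at its underside.
- usb_hub: Bystander, leave it: flat black hub with four sockets, 35 x 92 (y) x 18 mm, origin at its underside.
- calculator: Bystander, leave it: calculator 118 x 70 x 14 mm, origin at the centre of its underside.
There are look-alikes about, which are no part of the job. Leave any brown look-alike of the driver alone.

How it is judged (in metres and radians):
On the way, in this order (a step that is already met when the one before it is completed fails the run):
1. both tools lie fully down in their compartments, released, with the keeper still open (under 0.6 rad) (x of driver_grip in the frame of driver_seat between -0.016 and 0.016 m and y of driver_grip in the frame of driver_seat between -0.005 and 0.005 m and z of driver_grip in the frame of driver_seat between -0.005 and 0.003 m and angle between the y axis of each of driver, tweezers and the x axis of tray, either way round below 0.1 rad and angle between driver's own y axis and vertical between 1.5 and 1.64 rad and x of tweezers_mid in the frame of tweezers_seat between -0.016 and 0.016 m and y of tweezers_mid in the frame of tweezers_seat between -0.005 and 0.005 m and z of tweezers_mid in the frame of tweezers_seat between -0.005 and 0.003 m and angle between tweezers's own y axis and vertical between 1.5 and 1.64 rad and x of driver_tip in the frame of tray below 0 m and contact force between the fingers and driver below 0.05 N and contact force between the fingers and tweezers below 0.05 N and value of joint keeper below 0.6 rad), for 0.2 s.
2. the keeper is turned across both tools (over 1.25 rad) (value of joint keeper above 1.25 rad), for 0.2 s.
At the end, for the whole second after the job is handed in: Both tools at rest, each mid/grip point within 16 mm along and 5 mm across the tray of its seat, at most 3 mm above it, within 0.1 rad of the tray's x direction and level within 0.07 rad, the screwdriver's blade toward the knob end; keeper past 1.25 rad (x of driver_grip in the frame of driver_seat between -0.016 and 0.016 m and y of driver_grip in the frame of driver_seat between -0.005 and 0.005 m and z of driver_grip in the frame of driver_seat between -0.005 and 0.003 m and angle between the y axis of each of driver, tweezers and the x axis of tray, either way round below 0.1 rad and angle between driver's own y axis and vertical between 1.5 and 1.64 rad and x of tweezers_mid in the frame of tweezers_seat between -0.016 and 0.016 m and y of tweezers_mid in the frame of tweezers_seat between -0.005 and 0.005 m and z of tweezers_mid in the frame of tweezers_seat between -0.005 and 0.003 m and angle between tweezers's own y axis and vertical between 1.5 and 1.64 rad and x of driver_tip in the frame of tray below 0 m and value of joint keeper above 1.25 rad and linear speed of each of driver, tweezers below 0.02 m/s); the robot touches nothing.
It fails at once if a bystander (slide mailer, flat case, pen, usb hub or calculator) is moved by more than 30 mm (distance of any of mailer, filter_case, pen, usb_hub, calculator from where it was at the start of the episode above 0.03 m).
It also fails if it takes over 72 s, if anything falls off the work surface, if the arm or the gripper's body presses on something with over 40 N, if the wrist force passes 120 N, or if a joint passes its speed limit or range.

ROBOT

A 6-joint arm with a two-finger parallel gripper is mounted at the origin on a cart in front of the work surface, level with it; the furniture and walls round the work are solid. World frame = base frame: x ahead of the robot, y to its left, z up, the work surface at z = 0. Lengths are in mm, angles in rad, forces in N, time in s.
With the tool pointing down it reaches from about 250 to 850 mm from the base axis. Payload 12.5 kg.
Tool frame: the origin (TCP) lies at the very end of the fingers, on their centre line; the grasp point (between the pads) lies 19 mm behind it; z points along the fingers, y is the line along which they close (so a half turn about z gives the same grasp; the last joint's range is limited). The gripper opens to 93 mm and grips with 3 to 60 N. Pads are 15 mm wide; open, the fingers measure 128 mm over their backs; the gripper's body (75 mm by 188 mm) begins 65 mm behind the grasp point.
Start: joints at [1.05, 0.351, 1.652, -0, 1.139, -0.085], TCP at [232.143, 498.592, 218.633] pointing down, gripper open.
Joint ranges: [-2.75, 2.75], [-0.79, 2.1], [0.01, 2.65], [-1.57, 4.71], [0.07, 3.14], [-2.87, 2.87]. Speed limits (rad/s): [2.22, 2.22, 2.79, 3.14, 3.14, 3.14].

INTERFACE

Orientations are given as [roll, pitch, yaw] about the fixed x, y, z axes, in that order (R = Rz(yaw) Ry(pitch) Rx(roll)).
In Python, from plant import move_to, move_l, move_joints, set_gripper, wait, inverse_kinematics, read_state, camera, camera_model, PlanningError, close_job, look_for, place_of gives the robot as it stands. Calls block until the motion is done:
- move_to(position, orientation): joint-space move of the TCP to a pose.
- move_l(position, attitude=None, rate=150, threshold=None): straight line of the TCP; attitude=None keeps the orientation; rate is the mean speed in mm/s. With threshold (N) it stops when the force on the tool has changed by that much, and returns True; else False.
- move_joints(angles): joint-space move.
- set_gripper(opening, f_grip=None): finger opening in mm; f_grip is the grip in N (None keeps the last); returns when the fingers have stopped.
- wait(seconds).
- inverse_kinematics(position, orientation): joint angles nearest the present ones, or None.
- read_state(): the state.
- camera(name): name is "side" or "top" or "wrist"; returns (picture, depth): 384x512x3 uint8, red, green, blue; 384x512 float32, mm along the optical axis (not along the pixel's ray), 0 where there is no reading.
- camera_model(name): a dict with "intrinsics" (3x3 intrinsics, pixels), "world_from_camera" (4x4, takes a point from camera to world coordinates); the wrist camera has in their place "hand_eye" (4x4, takes a point from camera to tool coordinates, whose origin is the TCP and whose axes are the flange's). Camera axes: x right, y up, looking along -z (the intrinsics and any distortion apply to the point x, -y, -z); pixel columns grow to the right and rows downward; lengths in mm; the calibration is good to about 2 mm. The wrist camera is an equidistant fisheye: a pixel r from the principal point sees the ray r / f radians off the axis. A picture is of the moment at which its call begins: read the wrist's pose just before it. camera_model takes no time and is no camera call.
A pose or a line that the arm cannot do raises PlanningError and nothing moves.
- close_job(): hands the job in; it is judged then, once.
Trained networks look in the newest picture that a camera, given by its name, has taken for a name from the list of things; names that differ only in an ending like _2 or _b are one class to them, and where a whole thing is asked for, a point or a joint stands for the part that bears it (a point fixed in the world has none). Each returns a list of dicts, best first, with "confidence" (0 to 1); they miss things now and then, are a little off and sometimes report something else, mostly with a low value. They report only what shows in the picture. A call takes as long as a camera call. They do not tell look-alikes from the thing itself.
- look_for(target, camera): "extent" ([left, top, width, height] as shares, 0 to 1, of the picture: columns of its width, rows of its height, round what is visible of it).
- place_of(target, camera): "centre" ([column, row] as shares, 0 to 1, of the picture: columns of its width, rows of its height: a listed point, or the origin of a listed thing).
The state is a dict: "time": time; "joint_positions": joint angles; "joint_velocities": joint speeds; "tau": joint torques, N m; "position": TCP position; "tcp_rot": TCP orientation; "ft_force": force on the tool from outside, world axes, zero at the start; "wrist_torque": the same for the moment, N m; "gripper_width": finger opening in mm; "gripper_force": force on a finger pad.
Only numpy, scipy, OpenCV 4.12 (cv2) and the standard library are available. Lean on these libraries where they do the work, as an engineer would, in place of code of your own. Each camera call takes 0.05 s, during which the arm holds its last target. There are 200 camera calls.

## Working session

There is one attempt and no reset: what is moved stays moved. The work goes in short steps, each a Python script; the robot and the scene stay as the last script left them, time stands still between calls to the robot, and variables do not carry over. Pictures are saved under pics/ and viewed, at most 10 in all, crops included, and the job is handed in when it is done.

```bash
ls; mkdir -p pics
cat > h.py <<'E'
import numpy as np, cv2
from plant import *
def snap(n):
    st=read_state(); im,d=camera(n); return im,d,st
def to_world(n,u,v,d=None,z=None):
    """pixel -> world for fixed cameras; by depth d or by plane z"""
    m=camera_model(n);K=np.array(m["intrinsics"]);T=np.array(m["world_from_camera"])
    r=np.stack([(np.asarray(u,float)-K[0,2])/K[0,0],-(np.asarray(v,float)-K[1,2])/K[1,1],-np.ones_like(np.asarray(u,float))],-1)
    w=r@T[:3,:3].T;o=T[:3,3]
    s=(z-o[2])/w[...,2] if d is None else d
    return o+w*np.asarray(s)[...,None]
E
python3 - <<'E'
from h import *
print(read_state())
for n in("top","side"):
    im,d,_=snap(n); cv2.imwrite(f"pics/{n}0.png",cv2.cvtColor(im,cv2.COLOR_RGB2BGR)); np.save(f"pics/{n}0.npy",d)
    m=camera_model(n);print(n,{k:np.round(v,2).tolist() if not isinstance(v,str) else v for k,v in m.items()})
    for t in("driver","driver_grip","driver_tip","tweezers","tray","driver_seat","tweezers_seat","keeper_knob"):
        print(t,[(np.round(np.array(r["centre"])*[512,384],1).tolist(),round(r["confidence"],2)) for r in place_of(t,n)])
m=camera_model("wrist");print({k:np.round(v,3).tolist() if not isinstance(v,str) else v for k,v in m.items()})
a=cv2.imread("pics/top0.png");cv2.imwrite("pics/top0b.png",cv2.resize(a,(800,600)))
E
```

```text
pics
{'time': 0.0, 'joint_positions': array([ 1.05042524e+00,  3.51228126e-01,  1.65240511e+00,  1.66149470e-05,
        1.13910999e+00, -8.45881801e-02]), 'joint_velocities': array([ 0.00274827, -0.00041626,  0.00049945, -0.00129281, -0.00213505,
        0.00046043]), 'tau': array([ 1.03182439e-03, -4.97336876e+01, -2.85253447e+01,  6.98925275e-02,
        2.58852378e-02, -1.19530891e-04]), 'position': array([231.9645568 , 498.31783358, 218.11308899]), 'tcp_rot': array([-3.14044747e+00, -1.12237744e-04,  2.70580272e+00]), 'ft_force': array([-0.04328044, -0.41210122, -0.70808819]), 'wrist_torque': array([0.01029367, 0.04879119, 0.00772102]), 'gripper_force': 0.0, 'gripper_width': 92.85023245446007}
top {'intrinsics': [[476.43, 0.0, 256.72], [0.0, 476.43, 192.48], [0.0, 0.0, 1.0]], 'world_from_camera': [[0.12, 0.97, -0.2, 243.2], [-0.99, 0.12, -0.02, -18.19], [0.01, 0.2, 0.98, 1482.25], [0.0, 0.0, 0.0, 1.0]]}
driver [([128.8, 224.3], 0.59)]
driver_grip [([135.8, 230.3], 0.57)]
driver_tip [([145.4, 171.7], 0.49)]
tweezers [([206.8, 198.3], 0.39)]
tray [([311.8, 203.5], 0.69)]
driver_se
[... 212 characters left out ...]
 'world_from_camera': [[0.98, 0.14, -0.17, 254.95], [-0.22, 0.58, -0.78, -1120.14], [-0.01, 0.8, 0.6, 953.16], [0.0, 0.0, 0.0, 1.0]]}
driver [([205.4, 158.8], 0.51)]
driver_grip [([238.3, 161.3], 0.65), ([297.9, 194.3], 0.6), ([198.4, 158.7], 0.5)]
driver_tip [([248.4, 150.5], 0.53), ([280.8, 164.7], 0.49), ([217.3, 149.1], 0.38)]
tweezers []
tray [([276.7, 247.7], 0.87)]
driver_seat [([280.9, 232.9], 0.89)]
tweezers_seat [([292.9, 253.4], 0.75)]
keeper_knob [([261.7, 236.4], 0.67)]
{'intrinsics': [[297.319, 0.0, 255.503], [0.0, 297.319, 190.487], [0.0, 0.0, 1.0]], 'hand_eye': [[-0.001, 0.964, 0.264, 72.159], [1.0, 0.001, 0.001, -1.863], [0.0, 0.264, -0.964, -165.932], [0.0, 0.0, 0.0, 1.0]]}
```

View pics/top0b.png

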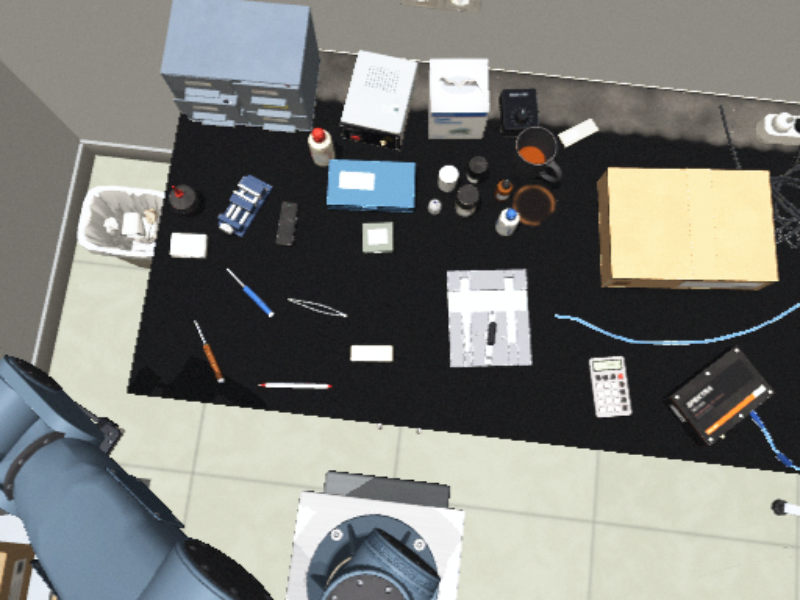

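View pics/side0.png

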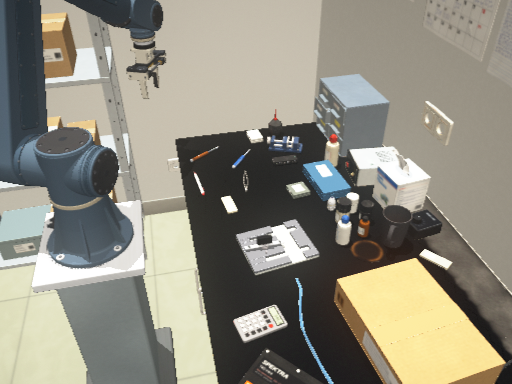

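The blue driver is at about (250,293) in the enlarged top picture, with its handle end at (272,316) and blade tip at (228,270). The tweezers are at (318,308). The tray is at (489,317), with its groove on the far side and its knob on the near side. Possible mix-ups:
- **Driver:** the brown look-alike at (209,350) and the pen at (295,385). I choose the blue one.
- **Tweezers:** nothing else looks like them.

Next I'll take close wrist views.

```bash
cat >> h.py <<'E'
from scipy.spatial.transform import Rotation as R
def wpose(st):
    T=np.eye(4);T[:3,:3]=R.from_euler('xyz',st["tcp_rot"]).as_matrix();T[:3,3]=st["position"]
    return T@np.array(camera_model("wrist")["hand_eye"])
def wrist_world(u,v,st,z):
    """wrist pixel -> world point on the plane of height z"""
    K=np.array(camera_model("wrist")["intrinsics"]);T=wpose(st)
    a=(np.asarray(u,float)-K[0,2])/K[0,0];b=(np.asarray(v,float)-K[1,2])/K[1,1];th=np.hypot(a,b);s=np.sinc(th/np.pi)
    r=np.stack([a*s,-b*s,-np.cos(th)],-1)@T[:3,:3].T
    return T[:3,3]+r*((z-T[2,3])/r[...,2])[...,None]
def rectify(im,st,c,half,z,ppm=2):
    """top-down metric picture round c: column grows with -y world, row with -x world"""
    n=int(2*half*ppm);jj,ii=np.meshgrid(np.arange(n),np.arange(n))
    P=np.stack([c[0]+half-(ii+.5)/ppm,c[1]+half-(jj+.5)/ppm,np.full(ii.shape,float(z))],-1)
    T=np.linalg.inv(wpose(st));p=P@T[:3,:3].T+T[:3,3];x,y,zz=p[...,0],-p[...,1],-p[...,2]
    K=np.array(camera_model("wrist")["intrinsics"]);rr=np.hypot(x,y);th=np.arctan2(rr,zz)
    return cv2.remap(im,(K[0,2]+K[0,0]*th*x/rr).astype(np.float32),(K[1,2]+K[1,1]*th*y/rr).astype(np.float32),cv2.INTER_LINEAR)
E
python3 - <<'E'
from h import *
a=np.array([[250,293],[272,316],[228,270],[318,308],[489,317],[490,340],[209,350]])/1.5625
W=to_world("top",a[:,0],a[:,1],z=5);print(W.round())
m=(W[0]+W[3])/2
for nm,c in(("tools",m),("tray",W[4])):
    move_to([c[0],c[1],220],[np.pi,0,0])
    im,d,st=snap("wrist");print(nm,st["time"],st["position"].round(1),st["tcp_rot"].round(3),c.round())
    np.savez(f"pics/{nm}.npz",im=im,d=d,c=c,**{k:st[k] for k in("position","tcp_rot")})
    for t in (("driver","driver_grip","driver_tip","tweezers") if nm=="tools" else("tray","driver_seat","tweezers_seat","keeper_knob")):
        print(t,[(wrist_world(*(np.array(r["centre"])*[512,384]),st,{"keeper_knob":47}.get(t,6)).round().tolist(),round(r["confidence"],2)) for r in place_of(t,"wrist")])
    cv2.imwrite(f"pics/r_{nm}.png",cv2.cvtColor(rectify(im,st,c,140,6 if nm=="tools" else 16),cv2.COLOR_RGB2BGR))
E
```

```text
[[ 523.  314.    5.]
 [ 481.  263.    5.]
 [ 565.  366.    5.]
 [ 508.  173.    5.]
 [ 531. -172.    5.]
 [ 485. -178.    5.]
 [ 398.  377.    5.]]
tools 2.65 [515.3 244.2 220. ] [-3.142e+00  0.000e+00  2.000e-03] [516. 244.   5.]
driver [([528.0, 317.0, 6.0], 0.98)]
driver_grip [([507.0, 296.0, 6.0], 0.75), ([366.0, 360.0, 6.0], 0.67), ([667.0, 73.0, 6.0], 0.2)]
driver_tip [([569.0, 366.0, 6.0], 0.82), ([452.0, 417.0, 6.0], 0.56), ([558.0, -127.0, 6.0], 0.51)]
tweezers [([515.0, 175.0, 6.0], 0.73)]
tray 4.4333 [ 531.2 -170.8  220. ] [-3.141e+00 -0.000e+00  1.000e-03] [ 531. -172.    5.]
tray [([532.0, -171.0, 6.0], 0.74)]
driver_seat [([557.0, -118.0, 6.0], 0.85)]
tweezers_seat [([544.0, -215.0, 6.0], 0.64)]
keeper_knob [([492.0, -178.0, 47.0], 0.82)]
```

View pics/r_tools.png

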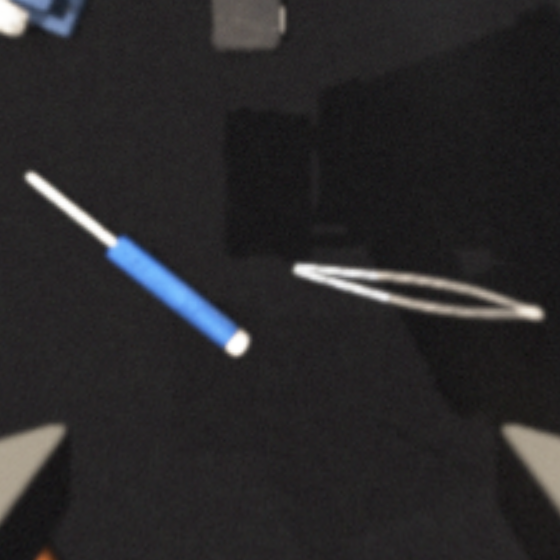

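View pics/r_tray.png

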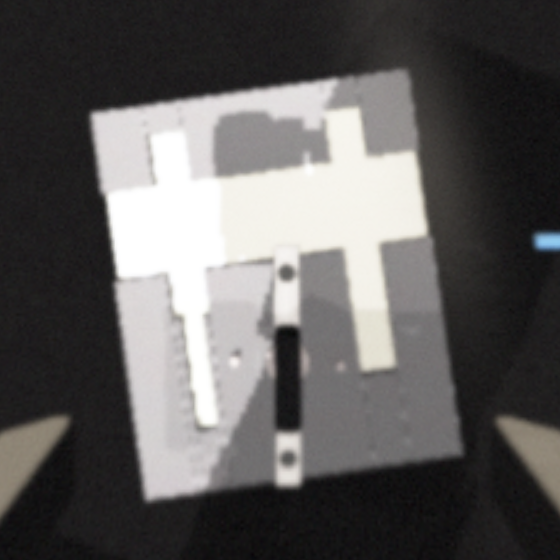

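The tools view shows the blue driver with its tip at (27,173) and its handle end at (244,350), which is 140 mm long as expected. The tweezers' ends are at (297,268) and (541,314), 124 mm apart.

The tray view shows corners at (91,113), (409,70), (463,455) and (145,500), giving 160 x 195 mm. The bar is upright at column 287, so the keeper is at about 0.13 rad. These sizes all match the list, so I'll pick up the driver.

```bash
cat >> h.py <<'E'
def px(nm,p):
    c=np.load(f"pics/{nm}.npz")["c"];p=np.asarray(p,float);return np.array([c[0]+140-p[1]/2,c[1]+140-p[0]/2])
_c=[px("tray",p) for p in((91,113),(409,70),(463,455),(145,500))]
TY=np.arctan2(*((_c[0]-_c[3])+(_c[1]-_c[2]))[::-1])
TX=np.array([np.cos(TY),np.sin(TY)]);TO=np.mean(_c,0)+2.5*TX
def tray(x,y): return TO+x*TX+y*np.array([-TX[1],TX[0]])
def down(yaw): return [np.pi,0,yaw]
E
python3 - <<'E'
from h import *
tip,tail=px("tools",(27,173)),px("tools",(244,350));u=(tail-tip)/np.linalg.norm(tail-tip);g=(tip+tail)/2+27*u;yaw=np.arctan2(u[1],u[0])
print("tray",TO.round(1),TY,"grip",g.round(1),yaw,"knob",tray(-40,0).round(1),"seat",tray(32,45).round(1))
set_gripper(45,25)
move_to([*g,110],down(yaw)); 
print(move_l([*g,2.5],rate=100,threshold=8),read_state()["position"].round(1))
set_gripper(0,25);s=read_state();print("w",s["gripper_width"],s["gripper_force"])
move_l([*g,120],rate=150)
p=tray(32,45)
move_to([*p,110],down(TY))
s=read_state();print(s["time"],s["gripper_width"],s["joint_positions"].round(2))
im,d,st=snap("wrist")
a=rectify(im,st,p,110,16,3);cv2.imwrite("pics/held16.png",cv2.cvtColor(cv2.resize(a,(560,560)),cv2.COLOR_RGB2BGR))
zt=st["position"][2]+4
b=rectify(im,st,p,110,zt,3);cv2.imwrite("pics/held.png",cv2.cvtColor(cv2.resize(b,(560,560)),cv2.COLOR_RGB2BGR))
np.savez("pics/heldd.npz",im=im,position=st["position"],tcp_rot=st["tcp_rot"])
hsv=cv2.cvtColor(b,cv2.COLOR_RGB2HSV);m=cv2.inRange(hsv,(100,120,60),(120,255,255));n,l,sv,_=cv2.connectedComponentsWithStats(m)
k=1+sv[1:,4].argmax();q=np.argwhere(l==k);xy=np.stack([p[0]+110-q[:,0]/3,p[1]+110-q[:,1]/3],-1)-st["position"][:2]
xy=xy@np.array([[np.cos(TY),-np.sin(TY)],[np.sin(TY),np.cos(TY)]]);(cx,cy,*_)=cv2.boundingRect(q.astype(np.int32))
vx,vy,x0,y0=cv2.fitLine(xy.astype(np.float32),cv2.DIST_L2,0,.01,.01).ravel()
print("handle in tool frame: centre",x0,y0,"angle",vy/vx,"x range",xy[:,0].min(),xy[:,0].max(),"y at 0",y0-vy/vx*x0)
E
cd pics; python3 -c "
import cv2,numpy as np
cv2.imwrite('heldboth.png',np.hstack([cv2.resize(cv2.imread(f),(400,400)) for f in('held.png','held16.png')]))"
```

```text
tray [ 531.2 -169.8] 0.13899430513726427 grip [507.7 295.2] -2.2550183011547844 knob [ 491.6 -175.4] seat [ 556.6 -120.8]
False [508.1 295.4   3.1]
w 10.88967165644406 24.993922412395477
13.7333 11.172251872383232 [-0.3   0.52  1.69  0.    0.93  1.14]
handle in tool frame: centre 2.0232475 -2.0105195 angle 0.0017924453 x range -25.87812269620184 32.07736382706453 y at 0 -2.014146
```

View pics/heldboth.png

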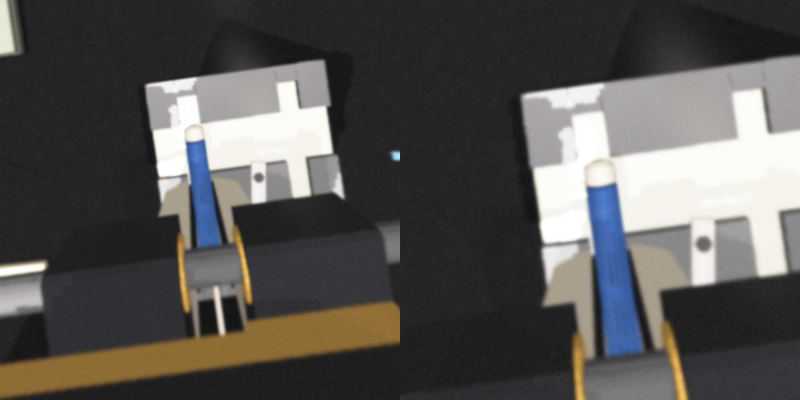

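The driver is held straight, within 0.002 rad. It appears 2 mm toward tray -y of the finger centre line, which points to a hand-eye bias. I'll look at the tray with the wrist turned by half a turn, because averaging the two views cancels that bias.

Run:
```python
from h import *
p=TO
move_to([*p,220],down(TY-np.pi))
im,d,st=snap("wrist");print(st["time"],st["position"].round(1),st["tcp_rot"].round(3))
z=np.load("pics/tray.npz");c=z["c"];np.savez("pics/tray2.npz",im=im,d=d,c=c,position=st["position"],tcp_rot=st["tcp_rot"])
B=rectify(im,st,c,140,16);A=rectify(z["im"],dict(position=z["position"],tcp_rot=z["tcp_rot"]),c,140,16)
cv2.imwrite("pics/r_tray2.png",cv2.cvtColor(B,cv2.COLOR_RGB2BGR))
g=lambda a:cv2.GaussianBlur(cv2.cvtColor(a,cv2.COLOR_RGB2GRAY),(5,5),0)
for t in("tray","keeper_knob","tweezers_seat"):
    print(t,[(wrist_world(*(np.array(r["centre"])*[512,384]),st,{"keeper_knob":47}.get(t,6)).round(1).tolist(),round(r["confidence"],2)) for r in place_of(t,"wrist")])
```

```text
16.5083 [ 531.2 -169.8  219.9] [ 3.142 -0.    -3.003]
tray [([532.1, -168.9, 6.0], 0.76), ([506.1, 165.5, 6.0], 0.53)]
keeper_knob [([490.5, -174.5, 47.0], 0.79)]
tweezers_seat [([549.6, -215.7, 6.0], 0.56)]
```

View pics/r_tray2.png

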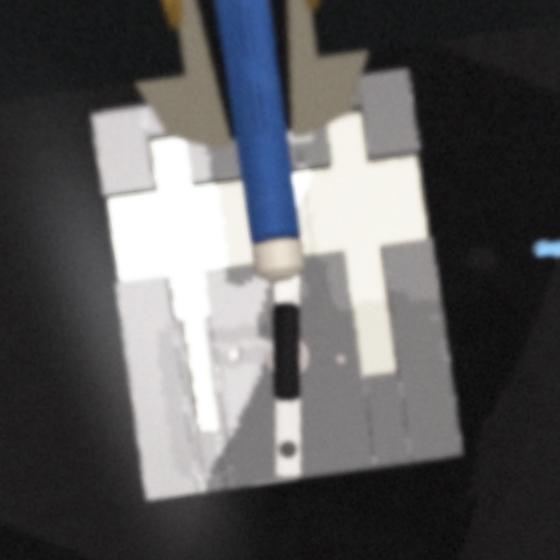

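The corners in the half-turn view are at (91,114), (409,69), (462,455) and (146,500). They agree with the first view within 1 px, so the tray pose is confirmed with no bias. I'll recheck the apparent 2 mm in-hand offset on the saved pictures.

Run:
```python
from h import *
out=[]
for f,yaw in(("heldd",TY),("tray2",TY-np.pi)):
    z=np.load(f"pics/{f}.npz");st=dict(position=z["position"],tcp_rot=z["tcp_rot"])
    # grid in tool frame: rows tool x 60..-40, cols tool y -40..40
    X,Y=np.meshgrid(np.arange(60,-40,-.2),np.arange(-40,40,.2),indexing="ij")
    P=np.stack([X,Y,np.full(X.shape,-3.5)],-1);H=np.array(camera_model("wrist")["hand_eye"]);T=np.linalg.inv(H)
    p=P@T[:3,:3].T+T[:3,3];x,y,zz=p[...,0],-p[...,1],-p[...,2];K=np.array(camera_model("wrist")["intrinsics"]);r=np.hypot(x,y);th=np.arctan2(r,zz)
    b=cv2.remap(z["im"],(K[0,2]+K[0,0]*th*x/r).astype(np.float32),(K[1,2]+K[1,1]*th*y/r).astype(np.float32),cv2.INTER_LINEAR)
    out.append(b); q=b.astype(int);bl=(q[...,2]-q[...,0]>40)
    for xx in(35,25,15,5,0): 
        c=np.flatnonzero(bl[int((60-xx)/.2)]);print(f,xx,(Y[0,c.min()].round(1),Y[0,c.max()].round(1)) if len(c) else None)
cv2.imwrite("pics/toolframe.png",cv2.cvtColor(np.hstack([o for o in out]),cv2.COLOR_RGB2BGR))
```

```text
heldd 35 None
heldd 25 (np.float64(-7.6), np.float64(3.0))
heldd 15 (np.float64(-7.4), np.float64(3.4))
heldd 5 (np.float64(-8.0), np.float64(3.4))
heldd 0 (np.float64(-8.0), np.float64(3.6))
tray2 35 None
tray2 25 (np.float64(-7.4), np.float64(2.6))
tray2 15 (np.float64(-7.8), np.float64(3.0))
tray2 5 (np.float64(-8.0), np.float64(3.2))
tray2 0 (np.float64(-8.0), np.float64(3.2))
```

View pics/toolframe.png

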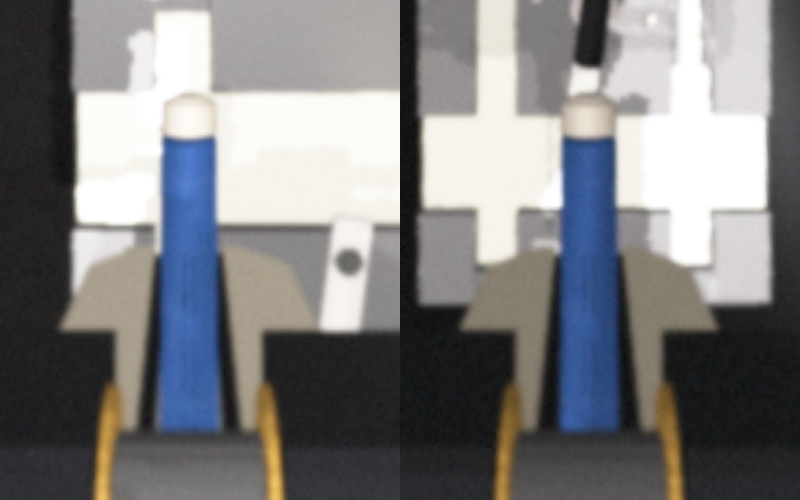

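Run:
```python
from h import *
print("now",read_state()["position"].round(2),read_state()["tcp_rot"].round(4),TO.round(2),TY)
for f in("heldd","tray2"):
    z=np.load(f"pics/{f}.npz");st=dict(position=z["position"],tcp_rot=z["tcp_rot"]);print(f,st["position"].round(2),st["tcp_rot"].round(4),tray(32,45).round(2))
    T=wpose(st);print(T.round(3).tolist())
    H=np.array(camera_model("wrist")["hand_eye"])
    im=z["im"].astype(int);bl=im[...,2]-im[...,0]>40;v,u=np.nonzero(bl);print(len(u))
    P=wrist_world(u,v,st,st["position"][2]+3.5);t=(P-st["position"])@R.from_euler('xyz',st["tcp_rot"]).as_matrix()
    s=(abs(t[:,0]-15)<12)&(abs(t[:,1])<15);print("tool frame y mean",t[s,1].mean(),"tray-y",(P[s]-st["position"])[:,:2].mean(0)@np.array([-TX[1],TX[0]]))
    for row in(240,270,300): c=np.flatnonzero(bl[row]);print(row,c.min() if len(c) else 0,c.max() if len(c) else 0)
```

```text
now [ 531.15 -169.78  219.94] [ 3.1415e+00 -1.0000e-04 -3.0028e+00] [ 531.16 -169.82] 0.13899430513726427
heldd [ 556.68 -120.59  109.97] [-3.1416  0.      0.1398] [ 556.62 -120.82]
[[0.138, 0.955, 0.262, 629.007], [-0.99, 0.133, 0.036, -108.26], [-0.0, -0.264, 0.964, 275.898], [0.0, 0.0, 0.0, 1.0]]
3304
tool frame y mean -2.2527310419165927 tray-y 2.265097697219531
240 246 467
270 247 265
300 0 0
tray2 [ 531.16 -169.81  219.93] [ 3.1416e+00 -1.0000e-04 -3.0030e+00] [ 556.62 -120.82]
[[-0.137, -0.955, -0.262, 458.831], [0.991, -0.132, -0.036, -182.052], [-0.0, -0.264, 0.965, 385.866], [0.0, 0.0, 0.0, 1.0]]
3718
tool frame y mean -2.3747960770079937 tray-y -2.368771096275994
240 246 265
270 246 265
300 410 414
```

Run:
```python
from h import *
z=np.load("pics/heldd.npz");st=dict(position=z["position"],tcp_rot=z["tcp_rot"]);p=tray(32,45)
b=rectify(z["im"],st,p,110,st["position"][2]+4,3).astype(int);bl=b[...,2]-b[...,0]>40
for r in(230,270,300,330):
    c=np.flatnonzero(bl[r,250:400])+250
    if len(c): x=p[0]+110-(r+.5)/3-st["position"][0];y=p[1]+110-(c.mean()+.5)/3-st["position"][1];print(r,c.min(),c.max(),"tray xy",x*TX[0]+y*TX[1],-x*TX[1]+y*TX[0])
# rectify vs wrist_world consistency
u,v=np.meshgrid(np.arange(512.),np.arange(384.));U=np.dstack([u,v]).astype(np.float32)
for fz,st2,c,nm in((16,np.load("pics/tray.npz"),np.load("pics/tray.npz")["c"],"tray"),):
    m=rectify(np.dstack([U,U[...,:1]]),dict(position=st2["position"],tcp_rot=st2["tcp_rot"]),c,140,fz)
    for q in((91,113),(409,70),(463,455),(145,500)):
        uv=m[q[1],q[0],:2];print(q,uv,wrist_world(uv[0],uv[1],dict(position=st2["position"],tcp_rot=st2["tcp_rot"]),16.),px(nm,q))
```

```text
270 298 329 tray xy 20.291445228104433 2.308252434284471
300 302 335 tray xy 10.156974914072217 2.0431312699511484
330 305 340 tray xy 0.06868699640773854 2.1081287166909237
(91, 113) [182.8125 105.    ] [614.18888574 -77.42596593  16.        ] [614.43910405 -77.16768582]
(409, 70) [310.5     87.1875] [ 635.69200425 -236.43676648   16.        ] [ 635.93910405 -236.16768582]
(463, 455) [324.53125 232.53125] [ 443.19026493 -263.43636882   16.        ] [ 443.43910405 -263.16768582]
(145, 500) [209.5625 247.6875] [ 420.69881084 -104.4176262    16.        ] [ 420.93910405 -104.16768582]
```

Run:
```python
import numpy as np,cv2
for f in("tools","tray","heldd","tray2"):
    im=np.load(f"pics/{f}.npz")["im"].astype(int)
    r,g,b=im[...,0],im[...,1],im[...,2];m=(r>90)&(r-b>12)&(r-b<60)&(abs(r-g)<25)
    gold=(r>120)&(r-b>70)
    o=[]
    for row in range(240,384,12):
        c=np.flatnonzero(m[row]);q=np.flatnonzero(gold[row])
        L=c[c<256];Rr=c[c>=256]
        if len(L)and len(Rr):o.append((row,L.min(),L.max(),Rr.min(),Rr.max(),(L.max()+Rr.min())/2,(L.min()+Rr.max())/2))
    print(f,*o,sep="\n ")
a=[np.load(f"pics/{f}.npz")["im"][200:] for f in("tray","heldd")]
cv2.imwrite("pics/raw2.png",cv2.cvtColor(np.vstack(a),cv2.COLOR_RGB2BGR))
```

```text
tools
 (240, np.int64(0), np.int64(165), np.int64(346), np.int64(498), np.float64(255.5), np.float64(249.0))
 (252, np.int64(0), np.int64(157), np.int64(354), np.int64(511), np.float64(255.5), np.float64(255.5))
 (264, np.int64(0), np.int64(149), np.int64(362), np.int64(511), np.float64(255.5), np.float64(255.5))
 (276, np.int64(0), np.int64(91), np.int64(419), np.int64(511), np.float64(255.0), np.float64(255.5))
 (288, np.int64(10), np.int64(93), np.int64(418), np.int64(501), np.float64(255.5), np.float64(255.5))
 (300, np.int64(16), np.int64(189), np.int64(360), np.int64(495), np.float64(274.5), np.float64(255.5))
 (312, np.int64(24), np.int64(255), np.int64(256), np.int64(487), np.float64(255.5), np.float64(255.5))
 (324, np.int64(125), np.int64(255), np.int64(256), np.int64(459), np.float64(255.5), np.float64(292.0))
 (348, np.int64(214), np.int64(255), np.int64(256), np.int64(268), np.float64(255.5), np.float64(241.0))
tray
 (240, np.int64(14), np.int64(165), np.int64(347), np.int64(509), np.float64(256.0), np.float64(261.5))
 (252, np.int64(0), np.int64(157), np.int64(355), np.
[... 2059 characters left out ...]
4(232), np.int64(491), np.int64(511), np.float64(361.5), np.float64(255.5))
 (288, np.int64(10), np.int64(232), np.int64(279), np.int64(501), np.float64(255.5), np.float64(255.5))
 (300, np.int64(17), np.int64(233), np.int64(278), np.int64(495), np.float64(255.5), np.float64(256.0))
 (312, np.int64(25), np.int64(255), np.int64(256), np.int64(486), np.float64(255.5), np.float64(255.5))
 (324, np.int64(55), np.int64(255), np.int64(256), np.int64(457), np.float64(255.5), np.float64(256.0))
 (336, np.int64(113), np.int64(115), np.int64(392), np.int64(406), np.float64(253.5), np.float64(259.5))
 (372, np.int64(55), np.int64(142), np.int64(451), np.int64(456), np.float64(296.5), np.float64(255.5))
```

View pics/raw2.png

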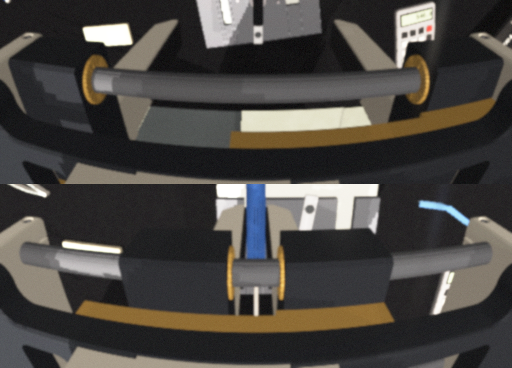

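The raw picture shows the gripper's mid-plane at column 255.5 whether open or closed, so the camera sits in that plane. I'll register the two tray views numerically instead of by eye.

Run:
```python
from h import *
I=[]
for f in("tray","tray2"):
    z=np.load(f"pics/{f}.npz");c=np.load("pics/tray.npz")["c"]
    a=rectify(z["im"],dict(position=z["position"],tcp_rot=z["tcp_rot"]),c,140,16);I.append(cv2.GaussianBlur(cv2.cvtColor(a,cv2.COLOR_RGB2GRAY),(3,3),0).astype(np.float32))
# left / right / bottom tray edges along scan lines (50% level crossing)
def cross(p): 
    d=np.diff(cv2.GaussianBlur(p.reshape(1,-1),(7,1),0).ravel()); k=np.abs(d).argmax(); s=slice(max(k-4,0),k+5); w=np.abs(d[s]);return (np.arange(len(d))[s]*w).sum()/w.sum()+.5
for n,i in zip("12",I):
    L=[cross(i[r,60:150])+60 for r in(330,370,410,450)]
    Rr=[cross(i[r,400:500])+400 for r in(330,370,410,430)]
    B=[cross(i[430:540,c])+430 for c in(180,220,380,420)]
    print(n,"L",np.round(L,1),"R",np.round(Rr,1),"B",np.round(B,1))
    w=[(cross(i[r,262:287])+262,cross(i[r,287:315])+287) for r in(330,350,380)];print(np.round(w,1).tolist())
    t=[(cross(i[r,345:366])+345,cross(i[r,372:402])+372) for r in(300,330)];print(np.round(t,1).tolist())
```

```text
1 L [111.6 116.7 122.7 128.5] R [435.5 440.7 446.6 450.3] B [494.5 488.3 465.3 459.4]
[[266.8, 290.5], [266.1, 290.8], [266.2, 291.6]]
[[347.5, 377.5], [348.2, 381.4]]
2 L [121.5 127.4 132.7 138.6] R [445.6 450.7 456.6 459.5] B [495.5 489.5 466.7 460.8]
[[272.7, 299.3], [273.5, 298.6], [273.2, 299.3]]
[[350.5, 386.3], [356.3, 390.5]]
```

Run:
```python
from h import *
for _ in range(3): print(np.round(camera_model("wrist")["hand_eye"],4).tolist())
for f,png in(("tray","r_tray"),("tray2","r_tray2"),("tools","r_tools")):
    z=np.load(f"pics/{f}.npz");c=z["c"]
    print(f,z["position"],z["tcp_rot"],c)
    a=cv2.cvtColor(rectify(z["im"],dict(position=z["position"],tcp_rot=z["tcp_rot"]),c,140,6 if f=="tools" else 16),cv2.COLOR_RGB2GRAY).astype(np.float32)
    b=cv2.imread(f"pics/{png}.png",0).astype(np.float32);print(np.abs(a-b).mean(),cv2.phaseCorrelate(a[250:400,100:450].copy(),b[250:400,100:450].copy()))
```

```text
[[-0.0012, 0.9645, 0.2641, 73.3389], [1.0, 0.001, 0.0007, -2.1311], [0.0004, 0.2641, -0.9645, -165.9316], [0.0, 0.0, 0.0, 1.0]]
[[-0.0012, 0.9645, 0.2641, 73.3389], [1.0, 0.001, 0.0007, -2.1311], [0.0004, 0.2641, -0.9645, -165.9316], [0.0, 0.0, 0.0, 1.0]]
[[-0.0012, 0.9645, 0.2641, 73.3389], [1.0, 0.001, 0.0007, -2.1311], [0.0004, 0.2641, -0.9645, -165.9316], [0.0, 0.0, 0.0, 1.0]]
tray [ 531.19814158 -170.79781471  220.00147753] [-3.14140611e+00 -2.49946245e-05  9.29174871e-04] [ 530.93910405 -171.66768582    5.        ]
10.311419 ((9.160673834708291, -0.02140092423641704), 0.9610941393816913)
tray2 [ 531.15739245 -169.80516989  219.92824119] [ 3.14155178e+00 -8.71850720e-05 -3.00300963e+00] [ 530.93910405 -171.66768582    5.        ]
0.46782526 ((0.007339882229899786, -0.0007955263567538395), 1.0030098756860804)
tools [515.27434097 244.22190236 220.00473001] [-3.14153869e+00  7.76400500e-05  1.57140846e-03] [515.51849343 243.82962835   5.        ]
6.0227966 ((9.134172279484119, -0.05339521384050272), 0.8441722489816171)
```

The reported hand-eye differs with arm pose. Solving the two readings gives a true camera at tool (73.2, 0) and a world-fixed error of about (+0.2, -2.1) mm. This also explains the 2 mm in-hand reading, so the driver is in fact centred. I'll correct all points by +2.1 mm in y and place the driver.

```bash
cat >> h.py <<'E'
E_=np.array([.16,-2.13]);TO=TO-E_
E
python3 - <<'E'
from h import *
p=tray(32,45)
move_to([*p,60],down(TY))
hit=move_l([*p,10],rate=45,threshold=8);s=read_state();print(hit,s["position"].round(2),p.round(2),s["ft_force"].round(1),s["gripper_width"],s["time"])
if s["position"][2]<12.5:
    set_gripper(30)
    move_l([*p,110],rate=150)
    a,b=px("tools",(297,268))-E_,px("tools",(541,314))-E_
    u=(a-b)/np.linalg.norm(a-b);g=(a+b)/2+20*u;yaw=np.arctan2(u[1],u[0]);print("tw",g.round(1),yaw)
    im,d,st=snap("wrist");cv2.imwrite("pics/placed1.png",cv2.cvtColor(rectify(im,st,p+E_,110,15,3),cv2.COLOR_RGB2BGR))
    set_gripper(40,25)
    move_to([*g,100],down(yaw));print(move_l([*g,2.5],rate=100,threshold=8),read_state()["position"].round(1))
    set_gripper(0,20);s=read_state();print("w",s["gripper_width"],s["gripper_force"])
    move_l([*g,110])
    q=tray(32,-45);move_to([*q,110],down(TY))
    im,d,st=snap("wrist");cv2.imwrite("pics/held2.png",cv2.cvtColor(rectify(im,st,q+E_,110,st["position"][2]+4,3),cv2.COLOR_RGB2BGR))
    print(read_state()["time"],read_state()["gripper_width"])
cv2.imwrite("pics/c.png",np.hstack([cv2.resize(cv2.imread(f"pics/{f}.png"),(400,400)) for f in("placed1","held2")]))
E
```

```text
True [ 556.21 -118.62   10.54] [ 556.46 -118.69] [-0.5 -0.6  5.8] 11.159216925314105 20.4917
tw [513.6 196.1] 1.3844587680178475
False [514.  196.2   3.1]
w 11.356567987916407 19.99946504831314
27.675 12.226761967790537
```

View pics/c.png

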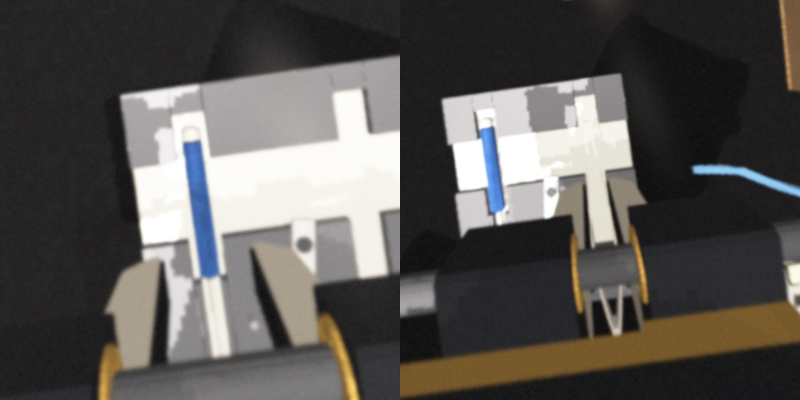

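The left half shows the driver lying centred in the stepped compartment, from (190,130) to (215,350), with its blade in the narrow part. The right half shows the tweezers held straight, with their ends at (590,110) and (612,330). I'll place them and check from above.

Run:
```python
from h import *
q=tray(32,-45)
hit=move_l([*q,60],rate=150);hit=move_l([*q,10.5],rate=45,threshold=8);s=read_state();print(hit,s["position"].round(2),q.round(2),s["ft_force"].round(1),s["gripper_width"],s["time"])
if s["position"][2]<13.5:
    set_gripper(30);move_l([*q,110],rate=150)
    k=tray(-40,0)
    move_to([*k,180],down(TY-.13-np.pi))
im,d,st=snap("wrist");c=TO+E_
cv2.imwrite("pics/placed2.png",cv2.cvtColor(rectify(im,st,c,110,16,2.6),cv2.COLOR_RGB2BGR));print(st["time"],st["joint_positions"].round(2),st["position"].round(1))
```

```text
True [ 568.71 -207.71   10.65] [ 568.93 -207.82] [-1.  -0.3  4.9] 11.428017769548056 29.2333
33.15 [-0.43  0.34  1.77  0.    1.03 -2.01] [ 491.4 -173.2  179.9]
```

View pics/placed2.png

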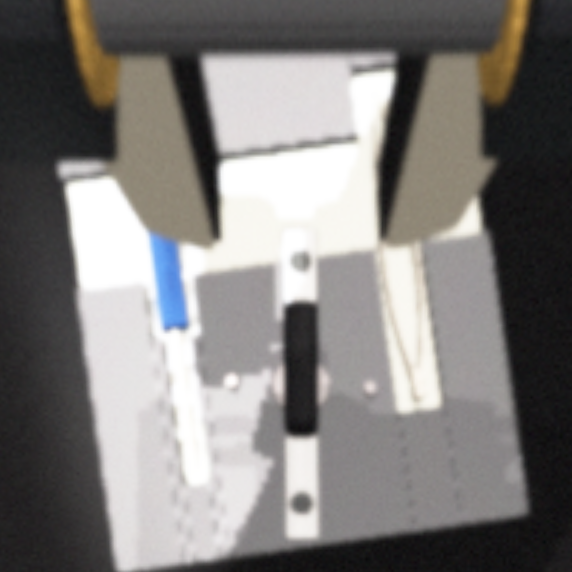

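Both tools lie in their compartments: the driver blade runs down to (197,480) and the tweezers' tip is at (415,400). The knob wing is at (301,370), with the bar at a yaw of about 0.01, so the keeper is at about 0.13. Next I turn the knob.

Run:
```python
from h import *
k=tray(-40,0);y0=TY-.13-np.pi
set_gripper(36,30)
print(move_l([*k,36],rate=110,threshold=10),read_state()["position"].round(1))
set_gripper(0,30);s=read_state();print("w",s["gripper_width"],s["ft_force"].round(1))
f0=s["wrist_torque"]
for a in(.4,.7,1.0,1.25,1.4,1.45):
    move_to([*k,36],down(TY-np.pi-a));s=read_state()
    print(a,s["time"],s["position"].round(1),s["tcp_rot"][2].round(3),s["ft_force"].round(1),(s["wrist_torque"]-f0).round(2))
set_gripper(36);move_l([*k,180],rate=150)
im,d,st=snap("wrist");c=TO+E_
I=rectify(im,st,c,110,25,2.6);cv2.imwrite("pics/end.png",cv2.cvtColor(I,cv2.COLOR_RGB2BGR));print(st["time"])
# black wing orientation at knob height
J=rectify(im,st,k+E_,40,50,4);m=(J.max(2)<45).astype(np.uint8);n,l,sv,ce=cv2.connectedComponentsWithStats(m)
for i in range(1,n):
    if sv[i,4]>800: print(sv[i],ce[i].round(),cv2.minAreaRect(np.argwhere(l==i)[:,::-1].astype(np.float32)))
```

```text
False [ 491.7 -173.4   36.5]
w 11.63701061655135 [0.2 0.4 2.4]
0.4 35.9167 [ 491.5 -173.3   36.1] 2.885 [0.1 2.  3.4] [-0.    0.06 -0.08]
0.7 36.3083 [ 491.5 -173.3   36.1] 2.587 [-0.8  0.8  4.2] [-0.02  0.02 -0.09]
1.0 36.7 [ 491.5 -173.3   36.1] 2.288 [-0.9  0.3  4.8] [ 0.02  0.04 -0.1 ]
1.25 37.05 [ 491.5 -173.3   36.1] 2.036 [-1.5  1.4  5. ] [-0.    0.1  -0.13]
1.4 37.3167 [ 491.5 -173.3   36.1] 1.886 [-1.1  0.8  4.7] [-0.02  0.06 -0.06]
1.45 37.5667 [ 491.5 -173.3   36.1] 1.837 [-0.3  0.8  4.6] [-0.06  0.16 -0.11]
39.3
[  71  122  174   78 6486] [158. 161.] ((157.36489868164062, 161.01100158691406), (41.48490524291992, 174.67794799804688), 74.5536880493164)
```

The wing measures 44 x 10 mm and lies 15.4° off the world y axis, so the keeper is at about 1.45 rad, its stop. The turning torque stayed even at 0.06 to 0.13 N m, so the bar did not catch on a tool. Handing in.

```bash
python3 -c "
from plant import *
print(close_job())"
```

```text
the job is handed in; nothing more can be done
None
```

I laid the screwdriver and the tweezers in their compartments, turned the keeper to its stop (about 1.45 rad) across both, and handed the job in at about 39 s; the hand-in call returned no verdict.

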